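Press a keyed spindle into a vacuum pump's drive hub

TASK

Release the vacuum pump's sprung shaft lock: lift the blue-gripped keyed spindle out of its rack and put its shaft into the drive hub on top of the pump, turning it until the key slips into the keyway, then keep pushing against the hub's spring until the collar is fully home on the rim. Finish while still gripping the spindle and holding it pressed home, since the spring would push it out again. Leave the other spindles and the glassware and other things on the bench where they are.

Things in the scene. Friction and masses are not known exactly. Their poses are not given: they have to be found in the camera images.
- keyed_spindle: the spindle to fit: loose, 0.2 to 0.33 kg, blue grip on a steel collar and shaft, hanging upright by its collar in one rack hole. Origin: centre of the collar's underside, z up along the shaft. Collar 48 mm diameter, z 0 to 6 mm; shaft 16 mm diameter, down to z -42 mm. Red marks on grip and collar point to +x, the key's side; at the start that is away from the robot within 30 degrees
- spindle_grip (a point): centre of the blue grip block, 23 mm above the collar's underside. The block reaches from 6 to 40 mm above the collar's underside; it is 24 mm between the flats that face its +x and -x (grip it there, fingers closing along x) and 30 mm along y. Axes as the spindle's
- spindle_tip (a point): centre of the lower end of the keyed spindle's shaft, 42 mm below the collar's underside; the end is chamfered over 4 mm
- spindle_key (a point): point on the brass key: 14 mm from the shaft axis, at the key's lower end 24 mm below the collar's underside. The key is 6 mm wide, on the shaft's +x side, stands out to 16 mm from the axis and runs from here up to the collar; the lowest 18 mm of the shaft is plain
- hub: aluminium drive hub, upright on the pump's deck, about 56 mm diameter, 60 mm tall, fixed (locked, does not turn). Origin: centre of its underside, 55 mm above the bench. Bore 18 mm wide, open at the top; keyway in the bore's +x side, marked by a red line on rim and side. +x points away from the robot within 55 degrees either way
- hub_mouth (a point): centre of the hub's rim (mouth of the bore), 60 mm above the hub's origin, axes as the hub's. Keyway: slot 9 mm wide, open at the top, out to 17.5 mm from the axis towards +x. A key out of line rests on the rim with the collar 24 mm above it; in line (within about 5 degrees when centred) it slips in, and fully home the collar's underside rests on the rim
- ejector (a joint): travel in m of the spring-loaded brass ejector at the bottom of the bore: 0 released (its top 32 mm below the rim), grows downward, about 0.010 when the spindle is fully home. Its spring pushes up with 4 N at first and 10 N at 0.010, so a spindle that is let go is lifted out again
- rack: grey plastic rack block, 70 x 230 x 65 mm, fixed; three round holes 36 mm wide in a row along its y, 75 mm apart, 55 mm deep, each with a spindle hanging in it by the collar. Origin: centre of its underside
- pump: cream bench vacuum pump, 200 (x) x 160 (y) mm, fixed, nothing but the hub higher than 95 mm; the hub stands 35 mm from its centre towards its -x. Origin: centre of its underside
- plain_spindle: loose bystander: steel spindle with a square black grip, no key, hanging in another hole of the rack; same outline as the keyed one (collar 48 mm across, grip 24 x 30 x 34 mm). Origin: centre of the collar's underside
- round_spindle: loose bystander: steel spindle with a round yellow grip (26 mm diameter, 34 mm tall), no key, hanging in another hole of the rack. Origin: centre of the collar's underside
- wash_bottle: loose bystander: white plastic wash bottle, 64 mm diameter, 170 mm tall, origin under its centre
- beaker: loose bystander: glass beaker, 72 mm diameter, 85 mm tall, origin under its centre
- flask: loose bystander: conical glass flask, 84 mm diameter, 126 mm tall, origin under its centre
- funnel: loose bystander: white porcelain funnel standing mouth down, 84 mm diameter, 110 mm tall, origin under its centre
- filter_carton: loose bystander: cardboard box, 90 x 90 x 35 mm, origin under its centre
- spatula: loose bystander: spatula 180 mm long lying flat on the bench, along its x
Mind the look-alikes: they are no part of the job. Leave any brown or orange look-alike of the keyed_spindle alone.

How it is judged:
On the way, in this order (a step that is already met when the one before it is completed fails the run):
1. the keyed spindle is lifted clear of the rack (z of spindle_tip in the frame of rack above 0.068 m and contact force between the fingers and keyed_spindle above 1 N), for 0.1 s.
2. the plain end of its shaft is in the bore of the hub (z of spindle_tip in the frame of hub_mouth below -0.006 m and horizontal distance between spindle_tip and hub_mouth below 0.005 m), for 0.05 s.
At the end, for the whole second after the job is handed in: The keyed spindle stands in the hub with its key in the keyway (yaw within 0.25 rad, axis within 3 mm and 0.07 rad), collar within 2.5 mm of the rim, ejector pressed at least 7.5 mm, at rest, and the fingers are still holding it there (over 2 N) (z of keyed_spindle in the frame of hub_mouth below 0.0025 m and horizontal distance between keyed_spindle and hub_mouth below 0.003 m and angle between the z axis of keyed_spindle and the z axis of hub, either way round below 0.07 rad and angle between the x axis of keyed_spindle and the x axis of hub, either way round below 0.25 rad and x of spindle_key in the frame of hub_mouth above 0.01 m and value of joint ejector above 0.0075 m and contact force between the fingers and keyed_spindle above 2 N and linear speed of keyed_spindle below 0.02 m/s); the arm keeps its last pose, push and grip.
It fails at once if a bystander is moved more than 30 mm (distance of any of plain_spindle, round_spindle, wash_bottle, beaker, flask, funnel, filter_carton, spatula from where it was at the start of the episode above 0.03 m).
It also fails if it takes over 45 s, if anything falls off the work surface, if the arm or the gripper's body presses on something with over 40 N, if the wrist force passes 120 N, or if a joint passes its speed limit or range.

ROBOT

A 6-joint arm with a two-finger parallel gripper is mounted at the origin on the work surface. World frame = base frame: x ahead of the robot, y to its left, z up, the work surface at z = 0. Lengths are in m, angles in rad, forces in N, time in s.
With the tool pointing down it reaches from about 0.325 to 0.775 m from the base axis. Payload 9.3 kg.
Tool frame: the origin (TCP) lies on the centre line of the jaws, within the pads' length; the fingertips stand 11 mm ahead of it and the grasp point (between the pads) lies 8 mm behind it; y points along the fingers, x is the direction in which the jaws open and shut, and the axes are right-handed (so a half turn about y gives the same grasp; the last joint's range is limited). The gripper opens to 85 mm and grips with 20 to 120 N. Pads are 22 mm wide; open, the fingers measure 114 mm over their backs; the gripper's body (76 mm by 85 mm) begins 54 mm behind the grasp point. The pads swing forward as they close: fully open they stand 13 mm farther back than shut.
Start: joints at [1.107, 0.259, 0.021, 1.334, 0, 1.418], TCP at [0.168, 0.524, 0.219] pointing down, gripper open.
Joint ranges: [-3.04, 3.04], [-0.91, 1.82], [-1.04, 1.36], [-1.92, 1.95], [-1.52, 1.45], [-3.14, 3.14]. Speed limits (rad/s): [2.22, 2.22, 2.79, 3.14, 3.14, 3.14].

INTERFACE

Orientations are given as [roll, pitch, yaw] about the fixed x, y, z axes, in that order (R = Rz(yaw) Ry(pitch) Rx(roll)).
In Python, from bench import env gives the robot as it stands. The module is installed in compiled form; this text tells all that it offers.
- The arm moves only by the tool servo_tool, never from a script. Its arguments are lists of equal length, an entry for each row: "dp": the shift along the world's x, y, z in cm, a list of three; "rotation": the turn, a rotation vector about the world's x, y, z in degrees, a list of three. A call has 1 to 12 rows; each row is the pose to reach, as a shift and turn from the pose commanded when the call began; what a row does not reach only later rows make up. A row lasts 1/8 s, in which the tool goes at most 62.5 mm and 10.7 degrees, less where a joint would pass 70% of its speed; a pose out of reach is approached as far as the arm can. A call with a gripper value outside its range is refused whole. "hand" is the opening, from 0 (shut) to 1 (fully open), set as the call begins (left out, the last holds). The fingers move at their own pace and stop on an object; the grip force is fixed at half the most. Time passes only in rows, so rows that repeat a pose let the fingers close. It gives the time, the measured TCP pose, the force and the opening at its end, in the units of the state.
- env.read_state(): the state, without advancing time (a new reading comes with each control period).
- env.capture(name): name is "scene" or "top"; returns the picture (480x640x3 uint8, red, green, blue); there is no depth.
- env.camera_params(name): a dict with "fx", "fy", "cx", "cy" (pixels), "origin" and "attitude" of the camera in the world. Camera axes: x right, y down, z forward; pixel columns grow to the right and rows downward; lengths in m; the calibration is good to about 2 mm. A picture is of the moment at which its call begins. camera_params takes no time and is no camera call.
- env.sign_off(): hands the job in, once; it reports no verdict.
The state is a dict: "time_s": time; "q": joint angles; "joint_velocities": joint speeds; "tau": joint torques, N m; "tool_pos": TCP position; "eef_rot": TCP orientation; "ft_force": force on the tool from outside, world axes, zero at the start; "ft_torque": the same for the moment, N m; "gripper_width": finger opening in m.
Only numpy, scipy, OpenCV 4.12 (cv2) and the standard library are available. Lean on these libraries where they do the work, as an engineer would, in place of code of your own. Each camera call takes 0.05 s, during which the arm holds its last target. There are 200 camera calls.

## Working session

There is one attempt and no reset: what is moved stays moved. The work goes in short steps, Python scripts to look and compute and a tool call to move; the robot and the scene stay as the last step left them, time stands still between calls to the robot, and variables do not carry over. Pictures are saved under pics/ and viewed, about 8 in all and at most 12, crops included, and the job is handed in when it is done.

Besides the shell and the picture viewer there is one more tool, called after "Call:" in YAML: its name, and indented under it one key for each argument. servo_tool: Moves the arm, as the interface text tells. Its arguments: {"type":"object","properties":{"dp":{"type":"array"},"rotation":{"type":"array"},"hand":{"type":"number"}},"required":["dp","rotation"]}

```bash
mkdir -p pics
python3 - <<'E'
from bench import env
import cv2,numpy as np
for n in("scene","top"):
    im=env.capture(n); cv2.imwrite(f"pics/{n}0.png",im[:,:,::-1]); print(n,env.camera_params(n))
s=env.read_state();print(s)
E
```

```text
scene {'fx': 576.3342962118411, 'fy': 576.3342962118411, 'cx': 330.31186778704745, 'cy': 240.0544068395897, 'origin': array([1.22970782, 0.01579517, 1.21989103]), 'attitude': array([-2.57523770e+00,  1.46724811e-03,  1.59276295e+00])}
top {'fx': 613.682108520802, 'fy': 613.682108520802, 'cx': 319.2882732694877, 'cy': 235.45693914220405, 'origin': array([ 0.37554245, -0.01722542,  1.37044314]), 'attitude': array([-2.99150225e+00, -1.92734565e-03, -1.56342502e+00])}
{'time_s': 0.1, 'q': array([ 1.10739387e+00,  2.59121136e-01,  2.08147363e-02,  1.33367369e+00,
       -6.24912555e-06,  1.41818976e+00]), 'joint_velocities': array([-0.00023573, -0.00020992,  0.00198949,  0.00220642, -0.0008713 ,
        0.00058673]), 'tau': array([ 6.78509343e-03, -5.56695020e+01,  3.45070517e+01,  1.16755319e-02,
       -9.61218211e-05,  1.56548089e-05]), 'tool_pos': array([0.16808792, 0.52340467, 0.21872562]), 'eef_rot': array([-1.57062255e+00,  1.17095299e-03,  1.26000055e+00]), 'ft_force': array([0.59191405, 0.38240063, 0.22610584]), 'ft_torque': array([ 0.01422766,  0.07930607, -0.01067001]), 'gripper_width': 0.08538502955066989}
```

View pics/scene0.png

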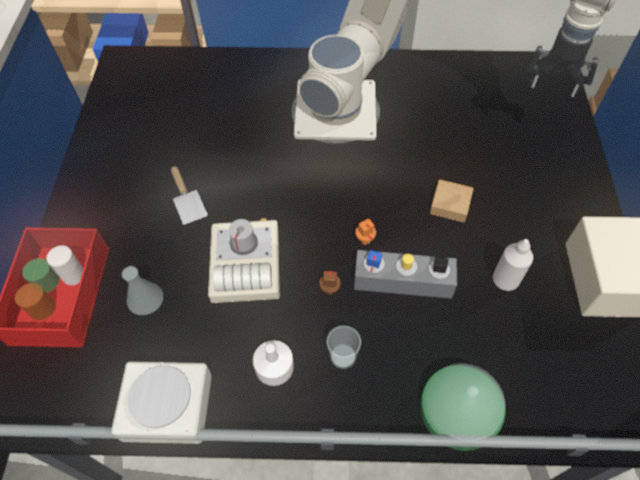

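View pics/top0.png

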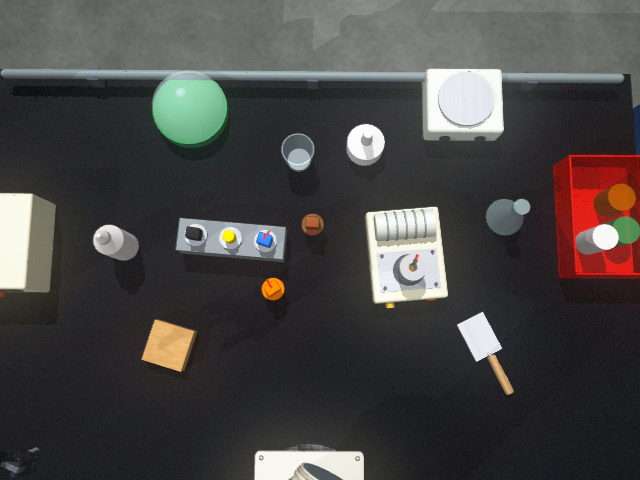

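The top view shows the blue grip at (264,239) in the rack's right-hand hole and the hub at (412,267). Four things could be mistaken for the blue spindle: orange (273,288), brown (312,224), yellow (230,237) and black (195,233). I choose the blue one and will check it in a close crop.

Run:
```python
import cv2,numpy as np
t=cv2.imread("pics/top0.png");s=cv2.imread("pics/scene0.png")
def c(im,x,y,w=40,h=30): return cv2.resize(im[y-h:y+h,x-w:x+w],(400,300),interpolation=cv2.INTER_CUBIC)
cv2.imwrite("pics/crops.png",np.vstack([np.hstack([c(t,264,240),c(t,412,266)]),np.hstack([c(s,373,262),c(s,242,236)])]))
```

```text
(no output)
```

View pics/crops.png

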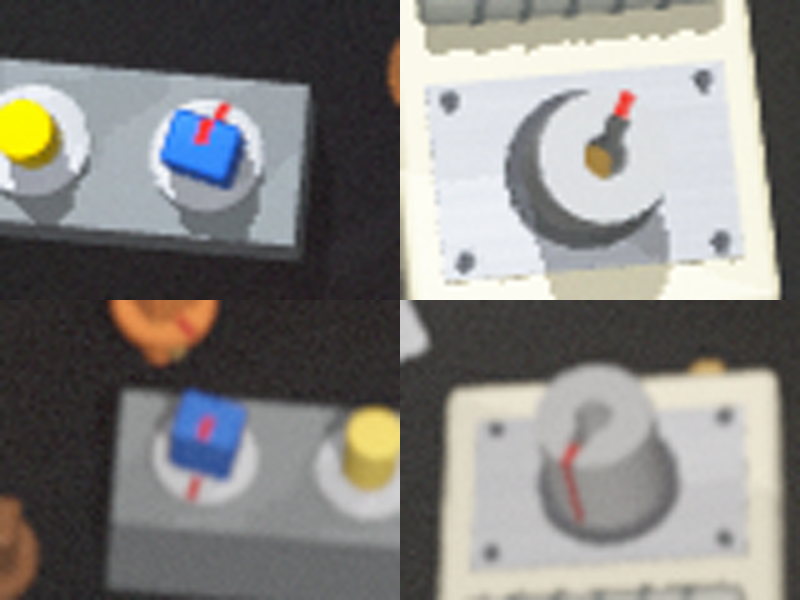

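```bash
cat > h.py <<'E'
import numpy as np
from bench import env
from scipy.spatial.transform import Rotation as R
def ray(cam,u,v,z):
    p=env.camera_params(cam); M=R.from_euler("xyz",p["attitude"]).as_matrix()
    d=M@np.array([(u-p["cx"])/p["fx"],(v-p["cy"])/p["fy"],1]); o=p["origin"]
    return (o+d*(z-o[2])/d[2])[:2]
def proj(cam,P):
    p=env.camera_params(cam); M=R.from_euler("xyz",p["attitude"]).as_matrix()
    c=(np.atleast_2d(P)-p["origin"])@M
    return np.c_[p["fx"]*c[:,0]/c[:,2]+p["cx"],p["fy"]*c[:,1]/c[:,2]+p["cy"]]
E
python3 - <<'E'
from h import *
def px(o,a): return o[0]+a[0]/5-.4,o[1]+a[1]/5-.4
for n,cam,o,z,c,m in [("spin","top",(224,210),.071,(206,154),(223,112)),("spin","scene",(333,232),.071,(205,158),(194,188)),
 ("hub","top",(372,236),.115,(203,156),(225,104)),("hub","scene",(202,206),.115,(197,115),(165,163))]:
    C=ray(cam,*px(o,c),z);Mk=ray(cam,*px(o,m),z);d=Mk-C
    print(n,cam,C.round(4),np.degrees(np.arctan2(d[1],d[0])).round(1),np.hypot(*d).round(4))
for cam,o,m in(("top",(224,210),(204,132)),("scene",(333,232),(206,128))): print("gripmark",ray(cam,*px(o,m),.105).round(4))
# rack right edge line & corners
for m in((310,85),(300,245)): print("rackedge",ray("top",*px((224,210),m),.065).round(4))
for n in("top","scene"): print(R.from_euler("xyz",env.camera_params(n)["attitude"]).as_matrix().round(2).tolist())
E
```

```text
spin top [0.5605 0.0982] -20.7 0.0195
spin scene [0.5605 0.0991] -18.4 0.0168
hub top [ 0.5018 -0.2095] -23.5 0.0235
hub scene [ 0.5005 -0.2075] -24.0 0.029
gripmark [0.5649 0.0962]
gripmark [0.5647 0.0974]
rackedge [0.5917 0.0545]
rackedge [0.5223 0.0577]
[[0.01, -0.99, 0.15], [-1.0, -0.01, -0.0], [0.0, -0.15, -0.99]]
[[-0.02, 0.84, -0.54], [1.0, 0.02, -0.01], [-0.0, -0.54, -0.84]]
```

Call:
servo_tool:
  dp:
    - [39.2,-42.5,-2]
    - [39.2,-42.5,-2]
    - [39.2,-42.5,-2]
    - [39.2,-42.5,-2]
    - [39.2,-42.5,-2]
    - [39.2,-42.5,-2]
    - [39.2,-42.5,-2]
    - [39.2,-42.5,-2]
    - [39.2,-42.5,-2]
    - [39.2,-42.5,-2]
    - [39.2,-42.5,-2]
    - [39.2,-42.5,-2]
  rotation:
    - [0,0,-91.7]
    - [0,0,-91.7]
    - [0,0,-91.7]
    - [0,0,-91.7]
    - [0,0,-91.7]
    - [0,0,-91.7]
    - [0,0,-91.7]
    - [0,0,-91.7]
    - [0,0,-91.7]
    - [0,0,-91.7]
    - [0,0,-91.7]
    - [0,0,-91.7]
  hand: 1

```text
time_s: 1.6
tool_pos: [0.5593, 0.0997, 0.1994]
eef_rot: [-1.571, 0.001, -0.339]
ft_force: [0.0, 0.2, -0.1]
gripper_width: 0.0857
```

Call:
servo_tool:
  dp:
    - [0,0,-4]
    - [0,0,-8]
    - [0,0,-11.2]
    - [0,0,-11.2]
    - [0,0,-11.2]
    - [0,0,-11.2]
  rotation:
    - [0,0,0]
    - [0,0,0]
    - [0,0,0]
    - [0,0,0]
    - [0,0,0]
    - [0,0,0]

```text
time_s: 2.35
tool_pos: [0.5609, 0.0991, 0.089]
eef_rot: [-1.57, -0.003, -0.34]
ft_force: [-0.1, -0.1, 0.6]
gripper_width: 0.0858
```

Run:
```python
from h import *
import cv2
print(env.read_state()["tool_pos"])
a=env.capture("scene")[200:320,300:460,::-1];b=env.capture("top")[190:310,180:340,::-1]
cv2.imwrite("pics/pre.png",np.hstack([cv2.resize(x,(400,300),interpolation=cv2.INTER_CUBIC) for x in(a,b)]))
```

```text
[0.56092997 0.09905969 0.08900766]
```

View pics/pre.png

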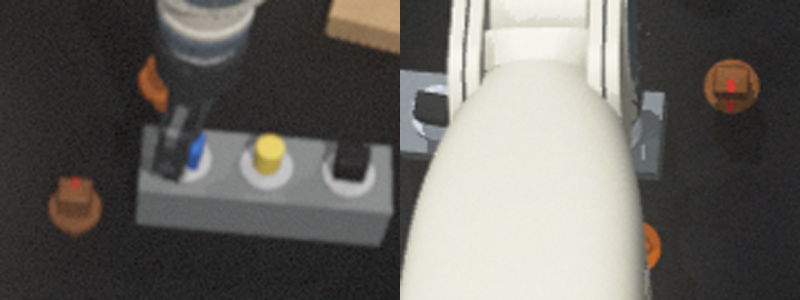

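The gripper straddles the blue block in the scene half at about (190,150). I'm closing the fingers.

Call:
servo_tool:
  dp:
    - [0,0,0]
    - [0,0,0]
    - [0,0,0]
    - [0,0,0]
    - [0,0,0]
    - [0,0,0]
    - [0,0,0]
    - [0,0,0]
  rotation:
    - [0,0,0]
    - [0,0,0]
    - [0,0,0]
    - [0,0,0]
    - [0,0,0]
    - [0,0,0]
    - [0,0,0]
    - [0,0,0]
  hand: 0

```text
time_s: 3.45
tool_pos: [0.5603, 0.0987, 0.0875]
eef_rot: [-1.571, -0.0, -0.34]
ft_force: [-1.4, 0.6, 4.9]
gripper_width: 0.0213
```

Call:
servo_tool:
  dp:
    - [0,0,1]
    - [0,0,3]
    - [0,0,6]
    - [0,0,9]
    - [0,0,12.5]
    - [0,0,12.5]
    - [0,0,12.5]
    - [0,0,12.5]
  rotation:
    - [0,0,0]
    - [0,0,0]
    - [0,0,0]
    - [0,0,0]
    - [0,0,0]
    - [0,0,0]
    - [0,0,0]
    - [0,0,0]

```text
time_s: 4.45
tool_pos: [0.5596, 0.0986, 0.2109]
eef_rot: [-1.572, 0.002, -0.341]
ft_force: [0.2, -0.4, -3.3]
gripper_width: 0.0218
```

Run:
```python
from h import *
import cv2
s=env.read_state();print(s["tool_pos"],s["ft_force"],s["gripper_width"])
a=env.capture("scene");cv2.imwrite("pics/lift_full.png",a[:,:,::-1])
P=s["tool_pos"];u,v=map(int,proj("scene",P)[0]);print(u,v)
cv2.imwrite("pics/lift.png",cv2.resize(a[v-45:v+45,u-60:u+60,::-1],(800,600),interpolation=cv2.INTER_CUBIC))
```

```text
[0.55962904 0.09859532 0.21089674] [ 0.18510591 -0.35785235 -3.29650327] 0.02178502258634129
377 229
```

View pics/lift.png

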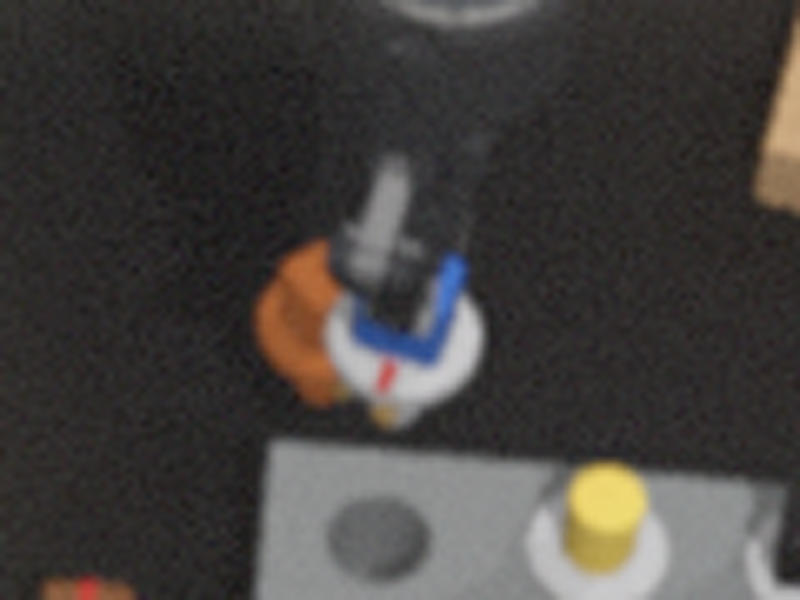

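Spindle held upright; the collar centre is at about (405,338) in the crop, and its red mark is at (388,377).

Run:
```python
from h import *
f=lambda a:(317+a[0]/6.667-.4,184+a[1]/6.667-.4)
C=ray("scene",*f((405,338)),.192);M=ray("scene",*f((388,377)),.195);d=M-C
print(C,d,np.degrees(np.arctan2(d[1],d[0])),"tcp .5596 .0986")
```

```text
[0.55971683 0.0996207 ] [ 0.0167763  -0.00593539] -19.483599155276114 tcp .5596 .0986
```

Call:
servo_tool:
  dp:
    - [-1,-5,0]
    - [-2,-10,0]
    - [-3,-16,0]
    - [-4,-22,0]
    - [-5,-28,0]
    - [-5.9,-30.8,0]
    - [-5.9,-30.8,-1.5]
    - [-5.9,-30.8,-2]
    - [-5.9,-30.8,-2]
    - [-5.9,-30.8,-2]
  rotation:
    - [0,0,0]
    - [0,0,0]
    - [0,0,-2]
    - [0,0,-4.2]
    - [0,0,-4.2]
    - [0,0,-4.2]
    - [0,0,-4.2]
    - [0,0,-4.2]
    - [0,0,-4.2]
    - [0,0,-4.2]

```text
time_s: 5.75
tool_pos: [0.5016, -0.2085, 0.1925]
eef_rot: [-1.571, -0.0, -0.412]
ft_force: [-0.2, -0.4, -2.8]
gripper_width: 0.0216
```

Run:
```python
from h import *
import cv2
s=env.read_state();print(s["tool_pos"],s["eef_rot"],s["ft_force"])
P=s["tool_pos"];a=env.capture("scene")
u,v=map(int,proj("scene",P-[0,0,.04])[0]);print(u,v)
cv2.imwrite("pics/over.png",cv2.resize(a[v-30:v+30,u-40:u+40,::-1],(800,600),interpolation=cv2.INTER_CUBIC))
```

```text
[ 0.50158059 -0.20848847  0.19251099] [-1.57075634e+00 -2.60771304e-04 -4.12290832e-01] [-0.19273142 -0.39147124 -2.83393891]
238 219
```

View pics/over.png

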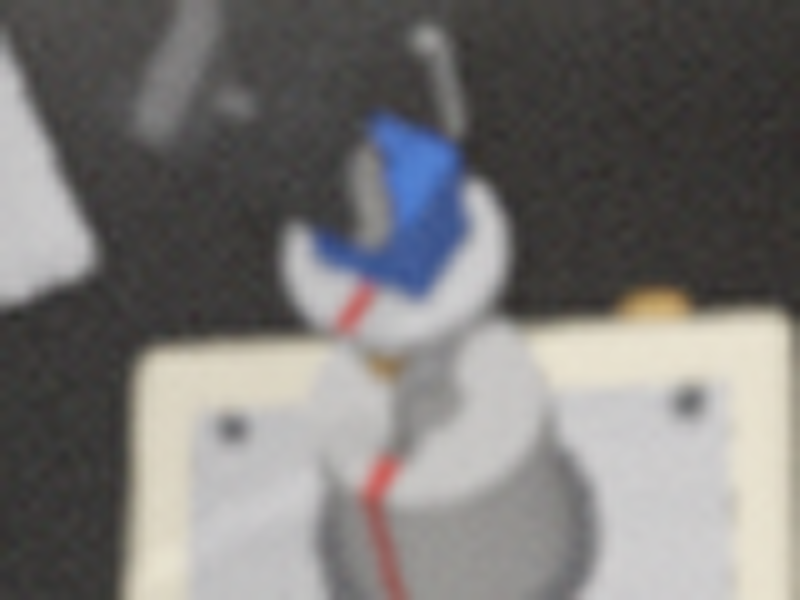

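Run:
```python
from h import *
from scipy.optimize import least_squares
t=np.linspace(0,2*np.pi,720)
def ext(c,r,zs):
    P=np.vstack([np.c_[c[0]+r*np.cos(t),c[1]+r*np.sin(t),0*t+z] for z in zs])
    q=(proj("scene",P)-[198,189]+.45)*10
    return q[:,0].min(),q[:,0].max(),q[:,1].max()
zc=.1925-.0225
for n,r,zs,m in(("spin",.024,(zc,zc+.006),(282,513,350)),("hub",.028,(.115,),(312,548,508))):
    s=least_squares(lambda c:np.array(ext(c,r,zs))-m,[.5,-.208]);print(n,s.x,s.fun,ext(s.x,r,zs))
    if n=="hub":
        H=s.x
        for a in((375,490),(390,465)):
            d=ray("scene",198+a[0]/10-.45,189+a[1]/10-.45,.115)-H;print(d,np.degrees(np.arctan2(d[1],d[0])))
    else:
        for a in((347,325),(370,292)):
            d=ray("scene",198+a[0]/10-.45,189+a[1]/10-.45,zc+.006)-s.x;print(d,np.degrees(np.arctan2(d[1],d[0])))
```

```text
spin [ 0.49971037 -0.20800045] [ 4.99580204 -5.0238815   0.12344285] (np.float64(286.9958020388513), np.float64(507.9761184975406), np.float64(350.1234428466272))
[ 0.0215914  -0.00840428] -21.26807942806198
[ 0.01271187 -0.00433698] -18.838398437740178
hub [ 0.50180197 -0.20832158] [-4.1267909   4.134431   -0.11018071] (np.float64(307.87320909750304), np.float64(552.1344309985262), np.float64(507.8898192926174))
[ 0.02338294 -0.01011583] -23.394087112394864
[ 0.01653668 -0.00743918] -24.22103049282794
```

Call:
servo_tool:
  dp:
    - [0.1,0,-0.4]
    - [0.1,0,-0.8]
    - [0.1,0,-1.2]
    - [0.1,0,-1.6]
    - [0.1,0,-2.0]
    - [0.1,0,-2.0]
  rotation:
    - [0,0,0]
    - [0,0,0]
    - [0,0,0]
    - [0,0,0]
    - [0,0,0]
    - [0,0,0]

```text
time_s: 6.55
tool_pos: [0.502, -0.2093, 0.1719]
eef_rot: [-1.571, 0.001, -0.414]
ft_force: [0.5, 0.4, -2.2]
gripper_width: 0.0219
```

Call:
servo_tool:
  dp:
    - [0,0,-0.3]
    - [0,0,-0.6]
    - [0,0,-0.9]
    - [0,0,-1.2]
    - [0,0,-1.4]
    - [0,0,-1.4]
  rotation:
    - [0,0,0]
    - [0,0,0]
    - [0,0,0]
    - [0,0,0]
    - [0,0,0]
    - [0,0,0]

```text
time_s: 7.3
tool_pos: [0.5021, -0.2093, 0.1581]
eef_rot: [-1.571, 0.0, -0.414]
ft_force: [0.4, -0.4, -1.5]
gripper_width: 0.0215
```

Call:
servo_tool:
  dp:
    - [0,0,-0.3]
    - [0,0,-0.6]
    - [0,0,-0.9]
    - [0,0,-1.1]
    - [0,0,-1.3]
    - [0,0,-1.3]
  rotation:
    - [0,0,0]
    - [0,0,0]
    - [0,0,0]
    - [0,0,0]
    - [0,0,0]
    - [0,0,0]

```text
time_s: 8.05
tool_pos: [0.5023, -0.2094, 0.1455]
eef_rot: [-1.571, -0.0, -0.414]
ft_force: [-0.2, 1.0, 2.5]
gripper_width: 0.0221
```

Call:
servo_tool:
  dp:
    - [0,0,-0.2]
    - [0,0,-0.4]
    - [0,0,-0.6]
    - [0,0,-0.7]
    - [0,0,-0.8]
    - [0,0,-0.8]
  rotation:
    - [0,0,0]
    - [0,0,0]
    - [0,0,0]
    - [0,0,0]
    - [0,0,0]
    - [0,0,0]

```text
time_s: 8.8
tool_pos: [0.5024, -0.2094, 0.1377]
eef_rot: [-1.571, -0.001, -0.414]
ft_force: [-1.5, 1.7, 7.5]
gripper_width: 0.0215
```

Call:
servo_tool:
  dp:
    - [0,0,-0.1]
    - [0,0,-0.2]
    - [0,0,-0.3]
    - [0,0,-0.3]
    - [0,0,-0.3]
  rotation:
    - [0,0,0]
    - [0,0,0]
    - [0,0,0]
    - [0,0,0]
    - [0,0,0]

```text
time_s: 9.43
tool_pos: [0.5024, -0.2094, 0.1373]
eef_rot: [-1.571, -0.004, -0.414]
ft_force: [-9.2, 4.7, 31.9]
gripper_width: 0.0218
```

Call:
servo_tool:
  dp:
    - [0,0,0.1]
    - [0,0,0.1]
    - [0,0,0.1]
    - [0,0,0.1]
  rotation:
    - [0,0,0]
    - [0,0,0]
    - [0,0,0]
    - [0,0,0]

```text
time_s: 9.93
tool_pos: [0.5024, -0.2095, 0.1374]
eef_rot: [-1.571, -0.003, -0.414]
ft_force: [-6.4, 3.7, 22.8]
gripper_width: 0.0214
```

Run:
```python
from h import *
import cv2
s=env.read_state();print(s["tool_pos"],s["eef_rot"],s["ft_force"],s["time_s"])
a=env.capture("scene");u,v=240,228
cv2.imwrite("pics/home.png",cv2.resize(a[v-30:v+30,u-40:u+40,::-1],(800,600),interpolation=cv2.INTER_CUBIC))
```

```text
[ 0.50237741 -0.20946534  0.13742475] [-1.57131626 -0.00262529 -0.41368019] [-6.43134385  3.70364145 22.83067049] 9.925
```

View pics/home.png

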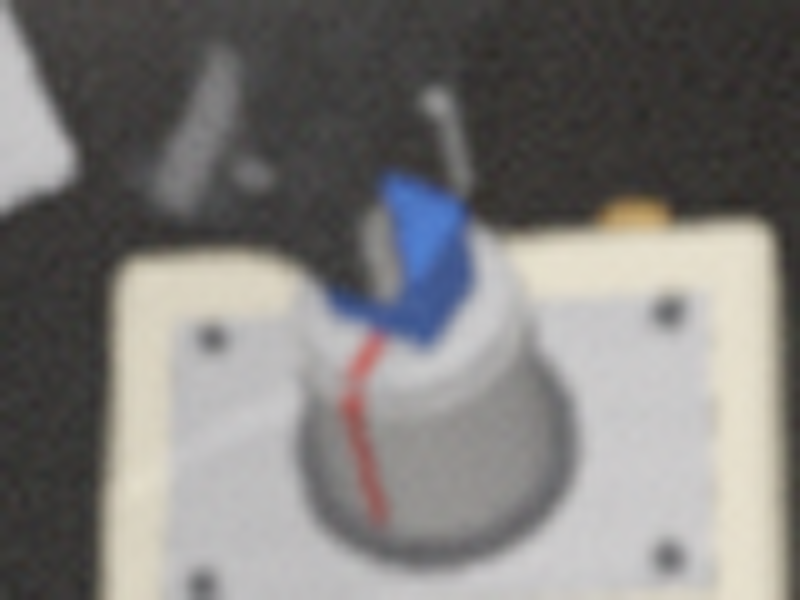

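The collar sits flat on the rim, and its red mark runs straight into the hub's red line at (352,400). I'm handing in.

```bash
python3 -c "
from bench import env
print(env.sign_off())"
```

```text
the job is handed in; nothing more can be done
None
```

I lifted the blue-gripped spindle out of the rack, lowered it into the hub with its key lined up, and pressed it home. I handed in at about 10 s, still gripping and pushing; sign-off gives no verdict.

**Last checks:**
- **Home on the rim:** The tool stopped hard at z 0.1374 m, against 0.1375 m expected for the collar on the rim. The upward force rose steadily on the ejector spring, then jumped to 32 N at the stop. I eased back to about 23 N and the tool did not move.
- **Alignment:** The final picture shows the collar flat on the rim, with its red mark running into the hub's red line. The key went in without catching, so no turning search was needed.
- **Bystanders:** I kept well away from them and felt no unexpected contact on the way. I did not re-measure their positions at the end.

**Checks that disagreed:**
- The camera fit put the spindle about 2 mm from the tool position in x when it was above the hub. I split the difference, and it went in cleanly.
- The gripper read about 21.5 mm on the 24 mm block.
- A sideways force of about 7 N remained at the end.

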